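# Filter to bypass, cleaner bottle opened

## Task

The fridge's water filter is about to be cleaned: first set the lever on top of the filter unit straight up (its bypass position) and let go of it. Then open the square cleaner bottle: press its push-and-turn safety cap down, twist it anticlockwise until it is free, and lift it off. Finish while still holding the cap level, straight above the open bottle and a few centimetres clear of it, with the lever still upright and everything else on the counter left where it stands.

Things in the scene. Friction and masses are not known exactly. Their poses are not given: they have to be found in the camera images.
- filter: the fridge's water filter unit: white block 120 x 110 x 60 mm (x, y, z) with a round cartridge 60 mm wide and 115 mm high on its +x side, fixed to the counter, z axis up; origin at the centre of the block's underside. A lever on a small block stands on its top.
- bypass (a joint): angle of the lever on the filter unit, rad. It turns about the unit's own y axis, on a line 82 mm above the counter over the unit's origin. At 0 it leans 0.7 rad (40 degrees) from vertical towards the unit's -x side; at 0.7 it stands straight up; at 1.4 it leans as far to the +x side. It stays where it is left; pushing its end takes about 1 N.
- bypass_tip (a point): centre of the ball, 26 mm across, on the end of the lever, 90 mm from the lever's hinge line; the stem is a 10 mm rod
- bottle: white square cleaner bottle, 70 x 70 mm and 130 mm high to its flat shoulder, seated in a square steel holder 82 mm wide, 40 mm high on a 110 mm foot plate; it is fixed and can neither move nor turn. Origin at the centre of the underside, z up.
- bottle_mouth (a point): centre of the rim of the bottle's mouth (top of the neck), 166 mm above the counter. A sprung sealing plug 22 mm wide stands up to 13 mm out of the mouth.
- cap_center (a point): the bottle's push-and-turn safety cap, a ribbed round grey cup 53 mm across, 34 mm high, 30 g; this point is its centre on its axis, 17 mm above its underside and 17 mm below its flat top (top 186 mm above the counter when locked). z up along its axis. Locked, its underside is 22 mm above the bottle's shoulder and 14 mm below the mouth's rim.
- plug (a joint): height of the sprung plug that pushes the cap up, m: 0 with the cap locked (5 N), 1 N more per mm down. Press the cap down over 4.5 mm (it stops at 8 mm, 13 N) and, kept down, turn it anticlockwise seen from above: free past 40 degrees, 60 is right, a stop near 90. Then the plug rises to 0.005 and the cap lifts straight off; it must rise 15 mm to clear the neck.
- saffron: small round saffron jar in orange plastic with a hinged cap, 38 mm wide, 45 mm high; loose, to be left alone. Origin at the centre of its underside.
- spatula: wooden spatula, 280 mm long, lying flat along its x axis; loose, to be left alone. Origin at the centre of its underside.
- jug: glass measuring jug, 90 mm wide, 125 mm high, handle on its +y side; loose, to be left alone. Origin at the centre of its underside.
- lidclamp: steel pot lid 160 mm across held upright by a black spring clamp that stands on the counter, 185 mm high in all; loose, to be left alone. Origin at the centre of its underside.
- soap: slim round soap bottle with a small plain cap, 52 mm wide, 150 mm high; not the cleaner bottle; loose, to be left alone. Origin at the centre of its underside.
- mug: white mug, 76 mm wide, 85 mm high, handle on its +y side; loose, to be left alone. Origin at the centre of its underside.
- pot_rim (a point): nonstick pot, 190 mm wide, 90 mm high, long handle to its -y side; loose, to be left alone. This point is on its rim, 90 mm above the counter, 90 mm to the robot's side of its centre.
There are look-alikes about, which are no part of the job. What is shaped like the bottle but yellow is not meant. There is more than one size of the part that bears cap_center; the job needs the larger.

How it is judged (in metres and radians):
On the way, in this order (a step that is already met when the one before it is completed fails the run):
1. the lever stands straight up (within 0.15 rad) and nothing touches it (value of joint bypass between 0.55 and 0.85 rad and contact force between the fingers and bypass below 0.1 N), for 0.2 s.
2. the cap is pressed down at least 4 mm on the bottle (z of cap_center in the frame of bottle below 0.165 m and horizontal distance between cap_center and bottle_mouth below 0.006 m), for 0.1 s.
At the end, for the whole second after the job is handed in: The lever is within 0.15 rad of straight up; the cap is held still in the fingers, off the bottle, within 35 mm of straight above the mouth, its underside 15 to 133 mm above the mouth's rim, tilted less than 0.3 rad (value of joint bypass between 0.55 and 0.85 rad and z of cap_center in the frame of bottle_mouth between 0.032 and 0.15 m and horizontal distance between cap_center and bottle_mouth below 0.035 m and angle between cap_center's own z axis and vertical below 0.3 rad and contact force between the fingers and cap above 1 N and contact force between cap and bottle below 0.05 N and linear speed of cap below 0.03 m/s); the arm keeps its last pose, push and grip.
It fails at once if another thing on the counter is moved more than 40 mm (distance of any of saffron, spatula, jug, pot_rim, lidclamp, soap, mug from where it was at the start of the episode above 0.04 m).
It fails at once if another thing on the counter is tipped (angle between any of saffron, spatula, jug, pot_rim, lidclamp, soap, mug's own z axis and vertical above 0.4 rad).
It also fails if it takes over 50 s, if anything falls off the work surface, if the arm or the gripper's body presses on something with over 40 N, if the wrist force passes 120 N, or if a joint passes its speed limit or range.

## Robot

A 7-joint arm with a two-finger parallel gripper is mounted at the origin on the work surface. World frame = base frame: x ahead of the robot, y to its left, z up, the work surface at z = 0. Lengths are in mm, angles in rad, forces in N, time in s.
With the tool pointing down it reaches from about 400 to 875 mm from the base axis. Payload 4.4 kg.
Tool frame: the origin (TCP) lies at the very end of the fingers, on their centre line; the grasp point (between the pads) lies 19 mm behind it; y points along the fingers, x is the direction in which the jaws open and shut, and the axes are right-handed (so a half turn about y gives the same grasp; the last joint's range is limited). The gripper opens to 85 mm and grips with 20 to 120 N. Pads are 22 mm wide; open, the fingers measure 114 mm over their backs; the gripper's body (76 mm by 85 mm) begins 54 mm behind the grasp point. The pads swing forward as they close: fully open they stand 13 mm farther back than shut.
Start: joints at [-1.192, 0.628, 0.038, 1.517, -0.027, 0.996, -0.02], TCP at [279.659, 586.779, 203.113] pointing down, gripper open.
Joint ranges: [-3.06, 3.06], [-0.37, 2.12], [-1.25, 1.32], [0.18, 2.47], [-1.1, 4.24], [0.23, 1.98], [-2.94, 2.94]. Speed limits (rad/s): [2.57, 2.57, 3.14, 3.14, 3.14, 3.14, 3.14].

## Interface

Orientations are given as [roll, pitch, yaw] about the fixed x, y, z axes, in that order (R = Rz(yaw) Ry(pitch) Rx(roll)).
In Python, from cell import readout, eyes, finish_job gives the robot as it stands. The module is installed in compiled form; this text tells all that it offers.
- The arm moves only by the tool apply_moves, never from a script. Its argument "commands" is a list that holds one entry, the list of rows, each a list of 6 numbers: the shift along the tool's x, y, z in units of 0.04 m (1.0 is 0.04 m), then the turn, a rotation vector about the tool's x, y, z in units of 5 degrees (1.0 is 5 degrees). A call has 1 to 8 rows; each row shifts and turns the pose as measured when the row begins, along the tool's axes as they then stand; what a row does not reach is not made up. A row lasts 1/12 s, in which the tool goes at most 41.7 mm and 7.16 degrees, less where a joint would pass 70% of its speed; a pose out of reach is approached as far as the arm can. A call with a number of a shift or a turn outside -1 to 1 is refused whole. A call with a gripper value outside its range is refused whole. "claw" is the finger opening in mm, from 0 to 85.4, set as the call begins (left out, the last holds). The fingers move at their own pace and stop on an object; the grip force is fixed at half the most. Time passes only in rows, so rows that do not move let the fingers close. It gives the time, the measured TCP pose, the force and the opening at its end, in the units of the state.
- readout.read_state(): the state, without advancing time (a new reading comes with each control period).
- eyes.get_image(name): name is "side" or "top"; returns a dict with "image" (400x640x3 uint8, red, green, blue), "mtx" (3x3 intrinsics, pixels), "rvec" (rotation vector, rad) and "tvec" (3), from world to camera coordinates, as OpenCV has them. Camera axes: x right, y down, z forward; pixel columns grow to the right and rows downward; lengths in mm; the calibration is good to about 2 mm. A picture is of the moment at which its call begins. There is no depth.
- finish_job(): hands the job in, once; it reports no verdict.
The state is a dict: "clock": time; "qpos": joint angles; "qd": joint speeds; "tau": joint torques, N m; "eef_pos": TCP position; "tool_rot": TCP orientation; "force": force on the tool from outside, world axes, zero at the start; "torque": the same for the moment, N m; "width": finger opening in mm.
Only numpy, scipy, OpenCV 4.12 (cv2) and the standard library are available. Lean on these libraries where they do the work, as an engineer would, in place of code of your own. Each camera call takes 0.05 s, during which the arm holds its last target. There are 200 camera calls.

## Working session

There is one attempt and no reset: what is moved stays moved. The work goes in short steps, Python scripts to look and compute and a tool call to move; the robot and the scene stay as the last step left them, time stands still between calls to the robot, and variables do not carry over. Pictures are saved under pics/ and viewed, about 8 in all and at most 12, crops included, and the job is handed in when it is done.

Besides the shell and the picture viewer there is one more tool, called after "Request:" by a JSON object that holds its "op" and its "data". apply_moves: Moves the arm, as the interface text tells. Shifts and turns lie within -1 to 1; 1 stands for 0.04 m of shift or 5 degrees of turn. Its arguments: {"type":"object","properties":{"commands":{"type":"array"},"claw":{"type":"number"}},"required":["commands"]}

```bash
mkdir -p pics
cat > h.py <<'E'
import numpy as np, cv2
from cell import readout, eyes, finish_job
def shot(n,f):
    d=eyes.get_image(n); cv2.imwrite('pics/'+f+'.png',d['image'][:,:,::-1]); np.savez('pics/'+f+'.npz',**d); return d
def load(f): return dict(np.load('pics/'+f+'.npz'))
def ray(d,u,v):
    R,_=cv2.Rodrigues(d['rvec']); t=np.ravel(d['tvec'])
    p=cv2.undistortPoints(np.array([[[u,v]]],float),d['mtx'],None).ravel()
    return -R.T@t, R.T@np.array([p[0],p[1],1])
def atz(d,u,v,z):
    c,r=ray(d,u,v); return c+r*(z-c[2])/r[2]
def tri(d1,p1,d2,p2):
    c1,r1=ray(d1,*p1); c2,r2=ray(d2,*p2)
    s=np.linalg.lstsq(np.c_[r1,-r2],c2-c1,rcond=None)[0]
    a=c1+s[0]*r1;b=c2+s[1]*r2; return (a+b)/2,np.linalg.norm(a-b)
def proj(d,P): return cv2.projectPoints(np.array(P,float).reshape(-1,3),d['rvec'],d['tvec'],d['mtx'],None)[0].reshape(-1,2)
E
python3 - <<'E'
from h import *
for n in('side','top'):
    d=shot(n,n+'0'); c,r=ray(d,320,200); print(n,c,r,d['mtx'][0,0])
print(readout.read_state())
E
```

```text
side [  53.76126663 -982.50324062  969.12180717] [ 0.33907326  0.73324789 -0.58964321] 486.89146027296124
top [ 225.53124654   10.46715509 1515.64859267] [ 0.19992712 -0.00833609 -0.97991685] 409.3465971251443
{'clock': 0.1, 'qpos': array([-1.19175485,  0.62926803,  0.03845772,  1.51826544, -0.02698937,
        0.99629547, -0.01998304]), 'qd': array([ 0.00131647, -0.00204414, -0.00259469, -0.00141117,  0.0002574 ,
       -0.00046967, -0.00128825]), 'tau': array([ 1.77432656e-03, -5.64523423e+01,  1.22962374e+00, -1.93970972e+01,
        1.11762760e-02,  5.49006189e-03, -1.53262346e-05]), 'eef_pos': array([279.42633749, 586.20136682, 202.27281823]), 'tool_rot': array([-1.57083087,  0.00171758,  1.12596713]), 'force': array([-0.26760757,  0.04067822,  0.07376725]), 'torque': array([ 0.01855174,  0.00779941, -0.02876859]), 'width': 85.66362448250943}
```

View pics/side0.png

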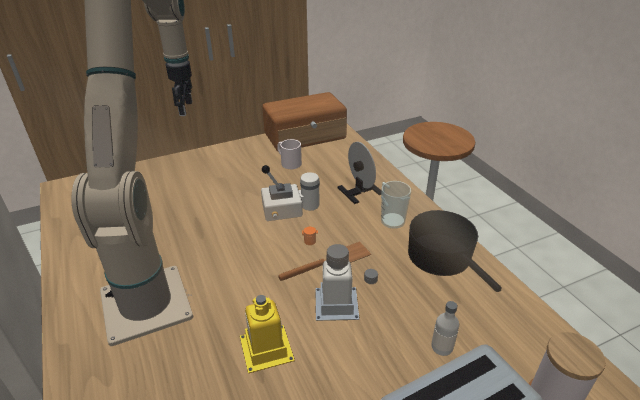

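View pics/top0.png

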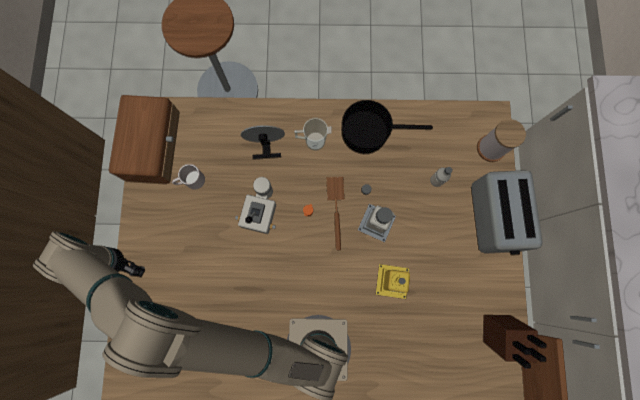

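The side view shows the filter at (282,200) with the lever ball at (266,169), and the white bottle at (337,290) with its cap at (337,257). In the top view they are at (257,213) and (378,220). Cap candidates (side view):
- On the white bottle (337,257), large.
- Loose on the counter (371,276), small.
- On the yellow bottle (262,302).
- On the soap (451,308).

The one on the white square bottle fits the description. I'll confirm it in an enlarged crop.

Run:
```python
from h import *
s=cv2.imread('pics/side0.png');t=cv2.imread('pics/top0.png')
z=lambda i,u,v,w,h:cv2.resize(i[v:v+h,u:u+w],(400,300),interpolation=cv2.INTER_CUBIC)
cv2.imwrite('pics/c1.png',np.vstack([np.hstack([z(s,245,150,100,75),z(s,295,240,100,75)]),np.hstack([z(t,220,170,80,60),z(t,345,180,80,60)])]))
S,T=load('side0'),load('top0')
print('cap top approx',tri(S,(337,251),T,(384.5,213.5)),atz(T,384.5,213.5,186))
print('ball',tri(S,(266,169.5),T,(249,219)))
for n,z,(u,v) in (('cart',115,(262,184)),('mug',85,(190,175)),('saff',45,(308,210))): print(n,atz(T,u,v,z))
```

```text
cap top approx (array([ 453.71303946, -213.50278133,  186.1591663 ]), np.float64(1.2657210608248697)) [ 454.35703504 -213.72619224  186.        ]
ball (array([434.20853772, 235.36611375, 163.09978178]), np.float64(1.6017844411661188))
cart [565.9677461  203.32155913 115.        ]
mug [603.13157138 468.81794981  85.        ]
saff [487.74152465  41.31033596  45.        ]
```

View pics/c1.png

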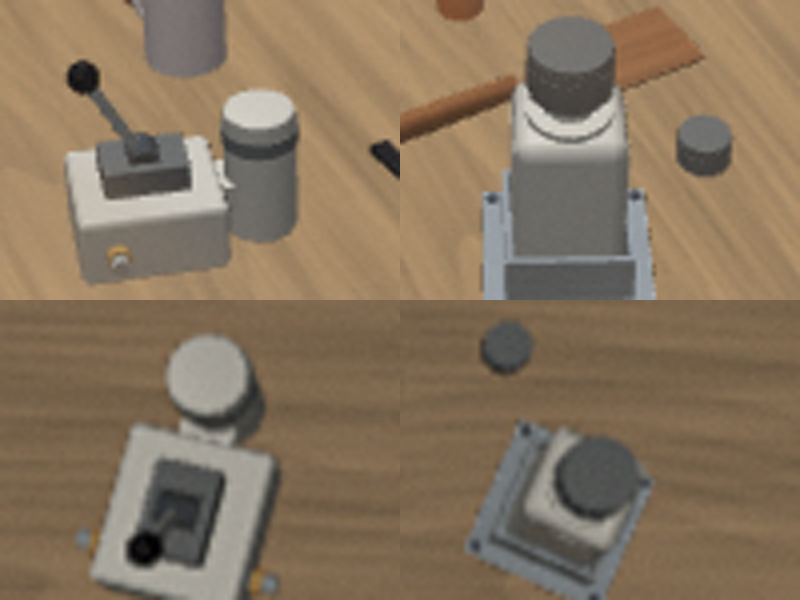

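Crop: the grey large cap on the white square bottle is the target (side ≈(337.5,251.8), top ≈(384.2,215)). The loose grey one at side (371,276) is visibly smaller, so I leave it alone. The lever ball is at side (265.5,169), top (249,219.8), leaning to -x.

Run:
```python
from h import *
S,T=load('side0'),load('top0')
C=np.array([atz(T,u,v,60) for u,v in((247.4,195.6),(275,201.6),(268.6,230.8),(238.6,225.6))])
o=C.mean(0);print('corners',C.round(),'o',o.round(1),'edges',[np.linalg.norm(C[i]-C[i-1]).round() for i in range(4)])
e=(C[0]+C[1]-C[2]-C[3]);f=C[0]+C[3]-C[1]-C[2]
yaw=np.degrees([np.arctan2(e[1],e[0]),np.arctan2(-f[0],f[1])]);print('yaw',yaw)
b,r=tri(S,(265.5,169.1),T,(249,219.8));print('ball',b,r,'dist hinge',np.linalg.norm(b-[o[0],o[1],82]))
print('cart',atz(T,220+208/5,170+376/5,115))
y=np.radians(yaw.mean());print('ball in unit',(b-o)[0]*np.cos(y)+(b-o)[1]*np.sin(y),-(b-o)[0]*np.sin(y)+(b-o)[1]*np.cos(y))
print('cap',tri(S,(337.5,251.8),T,(384.2,215)),atz(T,384.2,215,186),atz(S,337.5,251.8,186))
st=readout.read_state();print(st['eef_pos'],st['tool_rot'])
```

```text
corners [[535. 262.  60.]
 [514. 161.  60.]
 [408. 181.  60.]
 [425. 289.  60.]] o [470.5 223.3  60. ] edges [np.float64(114.0), np.float64(103.0), np.float64(109.0), np.float64(110.0)]
yaw [-11.96517673 -10.3216301 ]
ball [431.81981653 234.71564652 165.42086649] 2.9565548207289813 dist hinge 92.6577614607892
cart [350.83416834 196.40794866 115.        ]
ball in unit -40.15517120599904 3.7392536290155878
cap (array([ 451.89719389, -213.75458051,  183.52920442]), np.float64(4.410125507205836)) [ 449.33679149 -212.64805367  186.        ] [ 452.93645714 -216.34622667  186.        ]
[279.42633749 586.20136682 202.27281823] [-1.57083087  0.00171758  1.12596713]
```

Request:
{"op": "apply_moves", "data": {"commands": [[[0, 0, 0, 0, 1, 0], [0, 0, 0, 0, 1, 0], [0, 0, 0, 0, 1, 0], [0, 0, 0, 0, 1, 0], [0, 0, 0, 0, 1, 0], [0, 0, 0, 0, 1, 0], [0, 0, 0, 0, 1, 0], [0, 0, 0, 0, 1, 0]]]}}

```text
clock: 0.77
eef_pos: [278.0, 583.1, 197.8]
tool_rot: [-1.577, 0.009, 0.396]
force: [0.1, 0.0, 0.5]
width: 85.7
```

Request:
{"op": "apply_moves", "data": {"commands": [[[0, 0, 0, 0, 1, 0], [0, 0, 0, 0, 1, 0], [0, 0, 0, 0, 1, 0], [0, 0, 0, 0, 1, 0], [0, 0, 0, 0, 1, 0], [0, 0, 0, 0, 1, 0], [0, 0, 0, 0, 1, 0], [0, 0, 0, 0, 1, 0]]]}}

```text
clock: 1.43
eef_pos: [275.7, 580.5, 193.4]
tool_rot: [-1.59, 0.003, -0.338]
force: [0.8, -0.5, 0.1]
width: 85.3
```

Request:
{"op": "apply_moves", "data": {"commands": [[[0, -0.1, 0, 0.1, -0.75, 0], [0, -0.1, 0, 0.1, -0.75, 0], [0.4, -0.05, -0.55, 0, 0, 0], [0.4, -0.05, -0.55, 0, 0, 0], [0.4, -0.05, -0.55, 0, 0, 0], [0.4, -0.05, -0.55, 0, 0, 0], [0.4, -0.05, -0.55, 0, 0, 0], [0.4, -0.05, -0.55, 0, 0, 0]]]}}

```text
clock: 2.1
eef_pos: [337.2, 432.0, 207.8]
tool_rot: [-1.577, 0.01, -0.189]
force: [0.1, 0.4, -0.1]
width: 85.3
```

Request:
{"op": "apply_moves", "data": {"commands": [[[0.4, -0.05, -0.55, 0, 0, 0], [0.4, -0.05, -0.55, 0, 0, 0], [0.4, -0.05, -0.55, 0, 0, 0], [0.4, -0.05, -0.55, 0, 0, 0], [0.4, -0.05, -0.55, 0, 0, 0]]]}}

```text
clock: 2.52
eef_pos: [395.7, 301.9, 217.0]
tool_rot: [-1.58, 0.012, -0.187]
force: [0.0, 0.2, 0.3]
width: 85.4
```

Request:
{"op": "apply_moves", "data": {"commands": [[[0.4, 0, -0.5, 0, 0, 0], [0.4, 0, -0.5, 0, 0, 0], [0.4, 0, -0.47, 0, 0, 0], [0, -0.015, 0, 0.1, 0, 0.1], [0, -0.015, 0, 0, 0, 0]]]}}

```text
clock: 2.93
eef_pos: [434.8, 224.5, 218.1]
tool_rot: [-1.574, 0.02, -0.197]
force: [0.1, 0.8, 0.1]
width: 85.4
```

Run:
```python
from h import *
for n in('side','top'): shot(n,n+'1')
st=readout.read_state();print(st['eef_pos'],st['tool_rot'],st['force'])
s=cv2.imread('pics/side1.png');t=cv2.imread('pics/top1.png')
z=lambda i,u,v,w,h:cv2.resize(i[v:v+h,u:u+w],(400,300),interpolation=cv2.INTER_CUBIC)
cv2.imwrite('pics/c2.png',np.hstack([z(s,225,110,120,90),z(t,200,170,100,75)]))
```

```text
[434.37764513 225.67669759 218.14873624] [-1.57454514  0.0199401  -0.19468315] [ 0.06537089  0.25398759 -0.34604178]
```

View pics/c2.png

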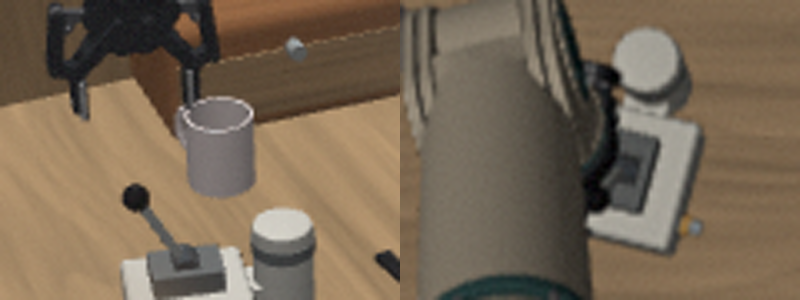

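Request:
{"op": "apply_moves", "data": {"commands": [[[-0.1, 0, 0.17, 0, 0, -0.1], [0, 0.43, 0, 0, 0, -0.1], [0, 0.43, 0, 0, 0, 0], [0, 0.43, 0, 0, 0, 0], [0, 0.43, 0, 0, 0, 0], [0, -0.01, 0, 0, 0, 0]]]}}

```text
clock: 3.53
eef_pos: [426.8, 246.0, 147.6]
tool_rot: [-1.569, 0.001, -0.179]
force: [-0.1, 0.0, -0.0]
width: 85.2
```

Request:
{"op": "apply_moves", "data": {"commands": [[[0, -0.01, 0, 0, 0, 0], [0, -0.01, 0, 0, 0, 0], [0, -0.01, 0, 0, 0, 0], [0, -0.01, 0, 0, 0, 0]]], "claw": 36}}

```text
clock: 3.87
eef_pos: [425.1, 250.7, 150.7]
tool_rot: [-1.567, 0.001, -0.172]
force: [0.3, -0.8, -0.1]
width: 38.8
```

Run:
```python
from h import *
for n in('side',): d=shot(n,n+'2')
st=readout.read_state();print(st['eef_pos'],st['tool_rot'],st['force'],st['width'])
print(proj(d,[st['eef_pos'],st['eef_pos']+[0,0,19]]))
s=cv2.imread('pics/side2.png')
z=lambda i,u,v,w,h:cv2.resize(i[v:v+h,u:u+w],(480,360),interpolation=cv2.INTER_CUBIC)
cv2.imwrite('pics/c3.png',z(s,225,130,80,60))
```

```text
[425.33580429 250.77862129 150.86814515] [-1.56661658e+00  4.27672676e-04 -1.71633700e-01] [0.06599833 0.15891888 1.21308417] 36.25697015851718
[[261.63163162 171.13869658]
 [261.14568056 165.93299943]]
```

View pics/c3.png

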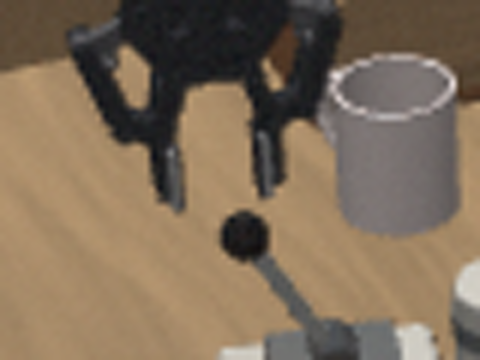

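The ball is at side (266,169). The finger tips are at about (255,165) and (270,162), which means behind the ball in y and higher than the TCP projects. I'll check the tool position against the first images.

Run:
```python
from h import *
S,T=load('side0'),load('top0')
P=[279.4,586.2,202.3];print(proj(S,[P]),proj(T,[P]))
P=[434.4,225.6,218];print(proj(S,[P]))
z=lambda i,u,v,w,h:cv2.resize(i[v:v+h,u:u+w],(400,300),interpolation=cv2.INTER_CUBIC)
s=cv2.imread('pics/side0.png');t=cv2.imread('pics/top0.png')
cv2.imwrite('pics/c4.png',np.hstack([z(s,140,60,80,60),z(t,95,235,80,60)]))
```

```text
[[187.37480875 120.76030023]] [[134.75788413 263.45671073]]
[[265.57306474 155.59447162]]
```

View pics/c4.png

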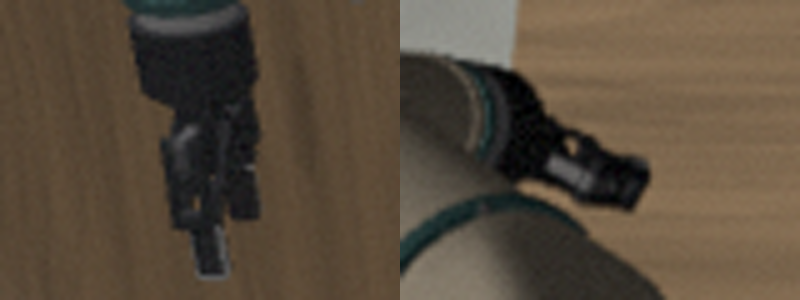

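Run:
```python
from h import *
S,T=load('side0'),load('top0')
print(tri(S,(182,115.3),T,(142,275)))
y=1.126
for P in ([279.4,586.2,202.3],):
  for s in(-43,43):
    for dz in(0,15,40):
      Q=np.array(P)+[s*np.cos(y),s*np.sin(y),dz]; print(s,dz,proj(S,[Q]),proj(T,[Q]))
S2=load('side2')
for s in (-18,18):
  for dz in(0,10,20,30): print(s,dz,proj(S2,[[425.3+s*.985,250.7-s*.17,150.8+dz]]))
```

```text
(array([250.73168075, 538.57169594, 249.49864193]), np.float64(15.84729152949363))
-43 0 [[184.51135822 126.63516054]] [[146.39853327 269.51490268]]
-43 15 [[183.73019415 122.60807387]] [[144.45923995 269.35683299]]
-43 40 [[182.40879206 115.79593166]] [[141.12629238 269.08516804]]
43 0 [[190.12327448 115.12135099]] [[123.1829698  257.43272944]]
43 15 [[189.40355514 111.19547432]] [[120.98997945 257.13776555]]
43 40 [[188.18682213 104.55852098]] [[117.22168154 256.630918  ]]
-18 0 [[255.87883242 172.03401161]]
-18 10 [[255.60022106 169.30082446]]
-18 20 [[255.31936001 166.54556766]]
-18 30 [[255.03622189 163.7679728 ]]
18 0 [[267.35480443 170.31488775]]
18 10 [[267.12348941 167.58834473]]
18 20 [[266.89031587 164.83989506]]
18 30 [[266.65526132 162.06927368]]
```

Request:
{"op": "apply_moves", "data": {"commands": [[[0, -0.3, 0, 0, 0, 0], [0.1, -0.2, -0.2, 0, 0, 0], [0.1, 0, -0.2, 0, 0.1, 0], [0, 0, 0, 0, 0, 0]]], "claw": 60}}

```text
clock: 4.25
eef_pos: [432.1, 232.5, 173.6]
tool_rot: [-1.564, -0.003, -0.181]
force: [-0.1, -0.3, 0.6]
width: 59.8
```

Request:
{"op": "apply_moves", "data": {"commands": [[[0, 0.35, -0.03, 0, 0, 0], [0, 0.35, -0.05, 0, 0, 0], [0, 0.2, -0.05, 0, 0, 0], [0, 0.1, -0.03, 0, 0, 0]]]}}

```text
clock: 4.58
eef_pos: [433.8, 224.5, 133.9]
tool_rot: [-1.56, -0.007, -0.186]
force: [-0.7, 0.5, -0.1]
width: 59.8
```

Run:
```python
from h import *
for n in('side',): d=shot(n,n+'3')
st=readout.read_state();print(st['eef_pos'],st['tool_rot'],st['force'],st['width'])
s=cv2.imread('pics/side3.png')
z=lambda i,u,v,w,h:cv2.resize(i[v:v+h,u:u+w],(480,360),interpolation=cv2.INTER_CUBIC)
cv2.imwrite('pics/c5.png',z(s,225,130,80,60))
```

```text
[433.34781551 224.01397797 133.43537894] [-1.56147179 -0.00623402 -0.18597219] [-0.89481373 -0.20330865  0.10633713] 59.6120146166203
```

View pics/c5.png

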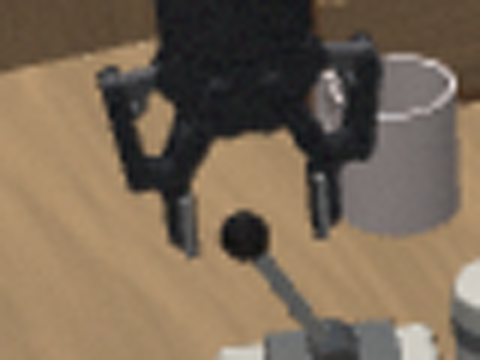

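Request:
{"op": "apply_moves", "data": {"commands": [[[0, 0.15, 0.12, 0, 0, 0], [0, 0.12, 0.08, 0, 0, 0], [0, 0, 0, 0, 0, 0], [0, -0.01, 0, 0, 0, 0]]]}}

```text
clock: 4.97
eef_pos: [435.6, 232.9, 122.2]
tool_rot: [-1.561, -0.006, -0.187]
force: [0.0, -0.1, 0.7]
width: 59.7
```

Request:
{"op": "apply_moves", "data": {"commands": [[[0, -0.01, 0, 0, 0, 0], [0, -0.01, 0, 0, 0, 0], [0, -0.01, 0, 0, 0, 0]]], "claw": 30}}

```text
clock: 5.22
eef_pos: [435.4, 233.7, 123.9]
tool_rot: [-1.561, -0.006, -0.185]
force: [-1.8, 0.1, -0.1]
width: 30.0
```

Request:
{"op": "apply_moves", "data": {"commands": [[[0.15, -0.05, -0.02, 0, 0, 0], [0.2, -0.05, -0.02, 0, 0, 0], [0.2, -0.03, -0.02, 0, 0, 0], [0.2, -0.02, -0.02, 0, 0, 0], [0.05, -0.01, 0, 0, 0, 0], [0, -0.01, 0, 0, 0, 0]]]}}

```text
clock: 5.72
eef_pos: [469.8, 223.8, 132.6]
tool_rot: [-1.559, -0.007, -0.185]
force: [-0.6, 0.6, -1.1]
width: 30.1
```

Run:
```python
from h import *
d=shot('side','side4')
st=readout.read_state();print(st['eef_pos'],st['tool_rot'],st['force'],st['width'])
g=d['image'].astype(int)
s=cv2.imread('pics/side4.png')
z=lambda i,u,v,w,h:cv2.resize(i[v:v+h,u:u+w],(480,360),interpolation=cv2.INTER_CUBIC)
cv2.imwrite('pics/c6.png',z(s,240,140,80,60))
print('upright ball expected',proj(d,[[466,225,172],[466,225,82]]))
```

```text
[469.78851139 223.73399737 132.65986296] [-1.5594855  -0.00703042 -0.18544075] [-0.49262388 -0.20574484  0.09493264] 30.091062631900904
upright ball expected [[276.46878256 166.32169209]
 [278.17834746 190.38412559]]
```

View pics/c6.png

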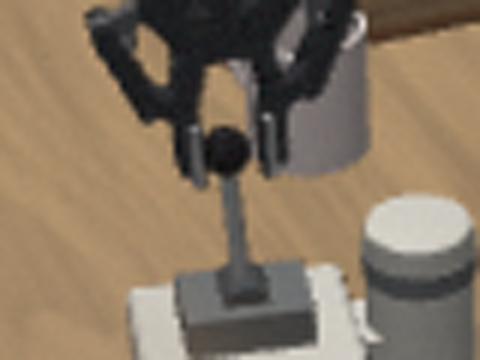

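The lever is upright: ball at (278,165) over hinge (280.5,189), and a vertical line there leans about -1.7 px. I'll open and retreat upward.

Request:
{"op": "apply_moves", "data": {"commands": [[[0, -0.01, 0, 0, 0, 0], [0, -0.01, 0, 0, 0, 0], [0, -0.01, 0, 0, 0, 0], [0, -0.01, 0, 0, 0, 0]]], "claw": 75}}

```text
clock: 6.1
eef_pos: [470.0, 223.2, 134.1]
tool_rot: [-1.56, -0.008, -0.186]
force: [-0.5, 0.3, 0.1]
width: 74.8
```

Request:
{"op": "apply_moves", "data": {"commands": [[[0, -0.4, 0, 0, 0, 0], [0, -0.6, 0, 0, 0, 0], [0, -0.6, 0, 0, 0, 0], [0, -0.6, 0, 0, 0, 0], [0, -0.4, 0, 0, 0, 0], [0, 0, 0, 0, 0, 0]]]}}

```text
clock: 6.6
eef_pos: [466.6, 221.8, 241.1]
tool_rot: [-1.564, -0.003, -0.185]
force: [-0.4, 0.2, 0.0]
width: 74.5
```

Request:
{"op": "apply_moves", "data": {"commands": [[[0.12, 0, -0.5, 0, 0, 0], [0.12, -0.02, -0.8, 0, 0, 0], [0.12, -0.02, -0.8, 0, 0, 0], [0.12, -0.02, -0.8, 0, 0, 0], [0.12, -0.02, -0.8, 0, 0, 0], [0.12, -0.02, -0.8, 0, 0, 0], [0.12, -0.02, -0.8, 0, 0, 0]]], "claw": 85}}

```text
clock: 7.18
eef_pos: [460.1, 10.6, 241.0]
tool_rot: [-1.559, -0.002, -0.163]
force: [0.4, -0.3, -0.2]
width: 84.9
```

Request:
{"op": "apply_moves", "data": {"commands": [[[0.12, -0.02, -0.8, 0, 0, 0], [0.12, -0.02, -0.8, 0, 0, 0], [0.12, -0.02, -0.8, 0, 0, 0], [0.12, -0.02, -0.8, 0, 0, 0]]]}}

```text
clock: 7.52
eef_pos: [455.2, -123.9, 240.5]
tool_rot: [-1.558, 0.001, -0.161]
force: [0.4, -0.9, -0.8]
width: 84.8
```

Request:
{"op": "apply_moves", "data": {"commands": [[[0.12, -0.02, -0.8, -0.1, 0, 0], [0.12, -0.02, -0.6, -0.1, 0, 0], [0.06, 0, -0.4, 0, 0, 0], [0, 0, -0.1, 0, 0, 0], [0, 0, 0, 0, 0, 0], [0, 0, 0, 0, 0, 0]]]}}

```text
clock: 8.02
eef_pos: [450.1, -211.4, 238.6]
tool_rot: [-1.58, 0.006, -0.173]
force: [0.0, 0.9, 0.0]
width: 85.2
```

Run:
```python
from h import *
d=shot('side','side5'); t=shot('top','top5')
st=readout.read_state();print(st['eef_pos'],st['tool_rot'],st['force'],st['width'],st['qpos'])
z=lambda i,u,v,w,h:cv2.resize(i[v:v+h,u:u+w],(400,300),interpolation=cv2.INTER_CUBIC)
s=d['image'][:,:,::-1];tt=t['image'][:,:,::-1]
cv2.imwrite('pics/c7.png',np.vstack([np.hstack([z(s,285,190,100,75),z(s,240,140,80,60)]),np.hstack([z(tt,345,180,80,60),z(tt,220,170,80,60)])]))
P=st['eef_pos'];print(proj(d,[P,P+[0,0,30],[452,-214,186]]))
```

```text
[ 450.34117653 -210.54863242  238.65934491] [-1.57929908  0.00563628 -0.17124213] [ 0.10399548 -0.02395994  0.34188354] 84.86008797520164 [ 0.00470037  0.40623115  0.51941362  1.8955663  -0.23931984  0.90547877
  0.46714865]
[[335.72714902 233.76746125]
 [335.89876557 223.72553321]
 [336.70708431 251.31544039]]
```

View pics/c7.png

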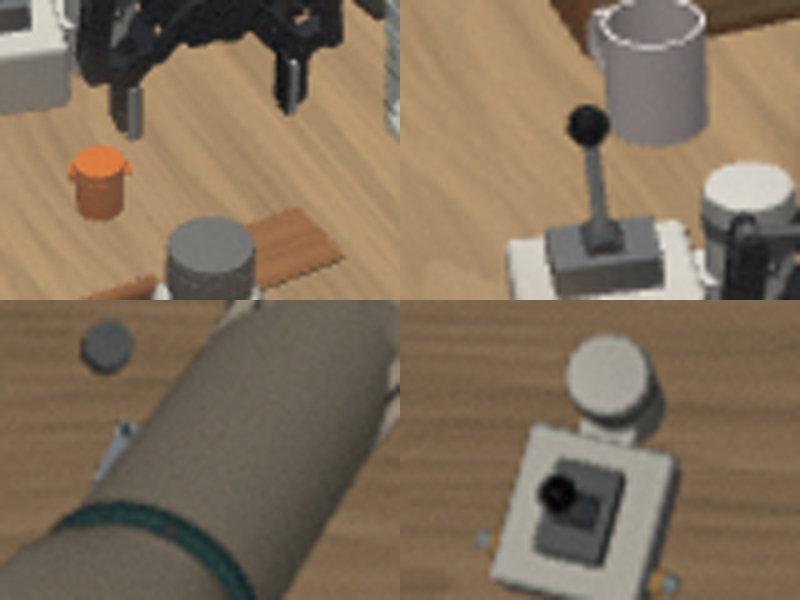

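Request:
{"op": "apply_moves", "data": {"commands": [[[0.07, 0.2, -0.1, 0, 0, 0], [0, 0.45, 0, 0, 0, 0], [0, 0.45, 0, 0, 0, 0], [0, 0.45, 0, 0, 0, 0], [0, 0.4, 0, 0, 0, 0], [0, 0.3, 0, 0, 0, 0], [0, 0, 0, 0, 0, 0]]]}}

```text
clock: 8.7
eef_pos: [456.1, -207.9, 143.1]
tool_rot: [-1.576, 0.002, -0.156]
force: [-0.3, 0.6, 0.1]
width: 85.2
```

Run:
```python
from h import *
S,T=load('side5'),load('top5')
print('ball',tri(S,(277.6,165.2),T,(251.6,209)),atz(S,337.75,251.3,186))
st=readout.read_state();print(st['eef_pos'],st['tool_rot'],st['force'])
```

```text
ball (array([467.78048998, 225.96835352, 174.41311136]), np.float64(4.693021315403248)) [ 454.27081344 -215.02234043  186.        ]
[ 456.14283117 -207.89260306  143.08809894] [-1.5758747   0.0023206  -0.15596595] [-0.32180805  0.64582148  0.11168686]
```

Request:
{"op": "apply_moves", "data": {"commands": [[[-0.03, 0.05, -0.12, 0, 0, 0], [-0.02, 0.05, -0.05, 0, 0, 0], [0, 0, 0, 0, 0, 0], [0, 0, 0, 0, 0, 0]]]}}

```text
clock: 9.03
eef_pos: [453.8, -213.6, 139.0]
tool_rot: [-1.576, 0.002, -0.153]
force: [-0.1, -0.2, 0.0]
width: 84.8
```

Run:
```python
from h import *
d=shot('side','side6')
st=readout.read_state();print(st['eef_pos'],st['tool_rot'],st['force'])
s=d['image'][:,:,::-1]
cv2.imwrite('pics/c8.png',cv2.resize(s[215:290,285:385],(600,450),interpolation=cv2.INTER_CUBIC))
P=st['eef_pos'];print(proj(d,[P,P+[0,0,20],P+[0,0,40]]))
```

```text
[ 453.89658782 -213.66491194  139.14723132] [-1.57563522  0.00176158 -0.15277654] [0.22381616 0.38709683 0.39333165]
[[337.06481062 265.2589169 ]
 [337.1866043  259.25581798]
 [337.31091706 253.12855584]]
```

View pics/c8.png

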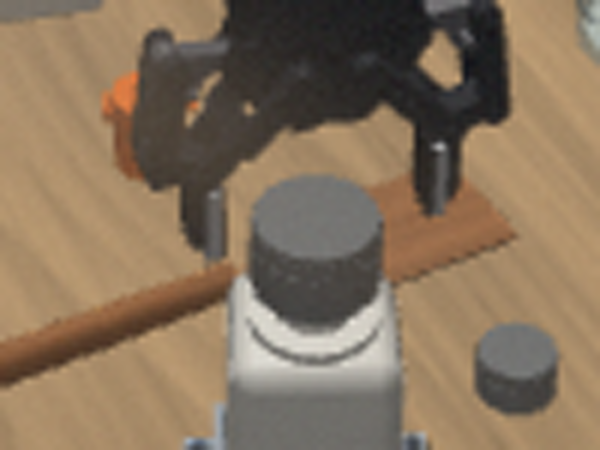

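Fingertips at about (320,259) and (357.5,250.5) straddle the cap top at (337.8,251.5). The tips are about 12 mm below the cap top. I'll lower about 11 mm and close.

Request:
{"op": "apply_moves", "data": {"commands": [[[-0.04, 0.15, 0, 0, 0, 0], [0, 0.12, 0, 0, 0, 0], [0, 0, 0, 0, 0, 0], [0, 0, 0, 0, 0, 0]]]}}

```text
clock: 9.42
eef_pos: [453.2, -213.8, 128.7]
tool_rot: [-1.576, -0.001, -0.153]
force: [0.1, -1.1, -0.1]
width: 85.0
```

Request:
{"op": "apply_moves", "data": {"commands": [[[0, -0.005, 0, 0, 0, 0], [0, -0.005, 0, 0, 0, 0], [0, -0.005, 0, 0, 0, 0], [0, -0.005, 0, 0, 0, 0], [0, -0.005, 0, 0, 0, 0]]], "claw": 40}}

```text
clock: 9.83
eef_pos: [453.0, -213.7, 129.8]
tool_rot: [-1.576, -0.001, -0.153]
force: [0.7, -1.0, -6.9]
width: 50.7
```

Request:
{"op": "apply_moves", "data": {"commands": [[[0, 0, 0, 0, 0, 0], [0, 0.1, 0, 0, 0, 0], [0, 0.1, 0, 0, 0, 0], [0, 0.1, 0, 0, 0, 0]]]}}

```text
clock: 10.17
eef_pos: [453.3, -213.7, 121.3]
tool_rot: [-1.573, -0.003, -0.153]
force: [-14.7, 8.9, 71.7]
width: 50.5
```

Request:
{"op": "apply_moves", "data": {"commands": [[[0, 0.1, 0, 0, 0, 0], [0, 0.1, 0, 0, 0, 0], [0, 0.1, 0, 0, 0, 0]]]}}

```text
clock: 10.42
eef_pos: [453.6, -213.4, 121.5]
tool_rot: [-1.565, -0.01, -0.154]
force: [-9.5, 5.9, 43.9]
width: 50.7
```

Request:
{"op": "apply_moves", "data": {"commands": [[[0, 0.02, 0, 0, 0, 0], [0, 0.03, 0, 0, -0.6, 0], [0, 0.03, 0, 0, -0.6, 0], [0, 0.03, 0, 0, -0.6, 0]]]}}

```text
clock: 10.75
eef_pos: [454.7, -213.6, 123.7]
tool_rot: [-1.566, -0.018, 0.007]
force: [-2.3, 2.2, 11.0]
width: 50.6
```

Request:
{"op": "apply_moves", "data": {"commands": [[[0, 0.05, 0, 0, -0.8, 0], [0, 0.05, 0, 0, -0.8, 0], [0, 0.05, 0, 0, -0.8, 0], [0, 0.05, 0, 0, -0.8, 0]]]}}

```text
clock: 11.08
eef_pos: [454.4, -213.1, 121.8]
tool_rot: [-1.569, -0.023, 0.297]
force: [-6.4, 3.4, 25.5]
width: 50.8
```

Request:
{"op": "apply_moves", "data": {"commands": [[[0, 0.04, 0, 0, -0.8, 0.05], [0, 0.04, 0, 0, -0.8, 0.05], [0, 0.04, 0, 0, -0.8, 0.05], [0, 0.04, 0, 0, -0.8, 0.05]]]}}

```text
clock: 11.42
eef_pos: [454.2, -213.4, 121.6]
tool_rot: [-1.574, -0.009, 0.588]
force: [-4.4, 2.6, 18.1]
width: 50.5
```

Request:
{"op": "apply_moves", "data": {"commands": [[[0, 0.04, 0, 0, -0.8, 0.05], [0, 0.04, 0, 0, -0.8, 0.05], [0, 0.04, 0, 0, -0.8, 0.05], [0, 0.04, 0, 0, -0.8, 0.05]]]}}

```text
clock: 11.75
eef_pos: [453.8, -214.2, 121.6]
tool_rot: [-1.576, 0.008, 0.877]
force: [-4.3, 1.5, 17.9]
width: 50.5
```

Request:
{"op": "apply_moves", "data": {"commands": [[[0, 0.04, 0, 0, -0.8, 0], [0, 0.02, 0, 0, -0.5, 0], [0, -0.1, 0, 0, 0, 0], [0, -0.2, 0, 0, 0, 0], [0, -0.2, 0, 0, 0, 0]]]}}

```text
clock: 12.17
eef_pos: [453.6, -214.0, 143.1]
tool_rot: [-1.576, 0.007, 0.997]
force: [0.6, -1.1, -0.6]
width: 50.9
```

Request:
{"op": "apply_moves", "data": {"commands": [[[0, -0.15, 0, 0, 0, 0], [0, -0.15, 0, 0, 0, 0]]]}}

```text
clock: 12.33
eef_pos: [453.6, -214.0, 156.3]
tool_rot: [-1.577, 0.006, 0.997]
force: [0.1, -0.3, -0.2]
width: 50.6
```

Request:
{"op": "apply_moves", "data": {"commands": [[[0, -0.2, 0, 0, 0, 0], [0, -0.25, 0, 0, 0, 0], [0, -0.25, 0, 0, 0, 0], [0, -0.15, 0, 0, 0, 0], [0, 0, 0, 0, 0, 0], [0, 0, 0, 0, 0, 0], [0, 0, 0, 0, 0, 0], [0, 0, 0, 0, 0, 0]]]}}

```text
clock: 13.0
eef_pos: [453.8, -213.4, 194.1]
tool_rot: [-1.577, 0.006, 0.997]
force: [0.2, -0.5, -0.2]
width: 50.0
```

Run:
```python
from h import *
d=shot('side','side7');t=shot('top','top7')
st=readout.read_state();print(st['clock'],st['eef_pos'],st['tool_rot'],st['force'],st['width'],abs(st['qd']).max())
z=lambda i,u,v,w,h:cv2.resize(i[v:v+h,u:u+w],(400,300),interpolation=cv2.INTER_CUBIC)
s=d['image'][:,:,::-1]
cv2.imwrite('pics/c9.png',np.hstack([z(s,285,200,120,90),z(s,235,140,80,60)]))
P=[453,-214];print(proj(d,[P+[166],P+[186],P+[256]]))
```

```text
13.1 [ 453.67632884 -213.39050374  193.92865461] [-1.57712764  0.00654434  0.99727387] [ 0.66254579 -0.18152235  0.05042078] 50.579172192820444 0.0038960380451264352
[[336.95915263 257.36552369]
 [337.08160405 251.19397292]
 [337.53096439 228.54621523]]
```

View pics/c9.png

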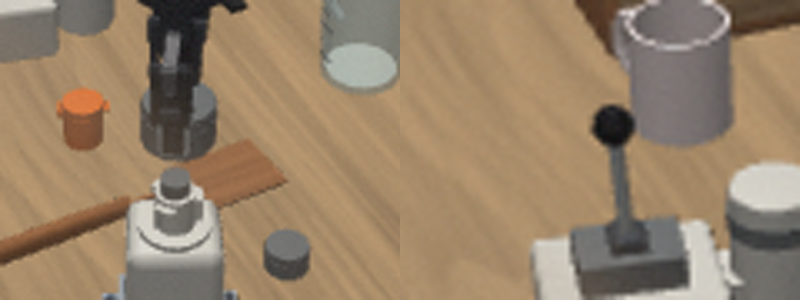

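The cap is held level about 6 cm above its locked height at (339,236), and the bottle is open with its plug visible at (338,255). The lever is still upright, ball (277.5,165). Handing in.

```bash
python3 -c "
from h import *
finish_job(); st=readout.read_state(); print(st['clock'],st['eef_pos'],st['width'])"
```

```text
the job is handed in; nothing more can be done
the job is handed in; nothing more can be done
```

I set the lever upright and released it. I then pressed the white bottle's large cap down about 8 mm, turned it about 66° anticlockwise and lifted it off. I handed the job in at 13.1 s with the cap still in the fingers.

**Last checks before handing in:**
- **Lever:** its ball measured at about (468, 226, 174) mm, over a hinge estimated at (466, 225), so it is upright to within about 0.03 rad. The final picture still shows it upright.
- **Cap:** it is held at a finger opening of 50.6 mm, tilted less than 0.01 rad by the tool reading. It sits about 64 mm above its locked height and within a few mm of the mouth axis, with near-zero force on the tool and the arm still.
- **Other items:** nothing looks moved in the last crop, which shows the saffron jar, spatula, small cap, mug and the lower part of the jug. I did not recheck the soap, pot and lid clamp at the end.

**What disagreed:**
- **Fingertip height:** in the pictures the fingertips stood about 27–40 mm above the reported tool position, depending on the opening. That is more than the stated 13 mm swing, so I placed the fingers by the images.
- **Cap width:** the gripped cap read about 50.6 mm against the stated 53 mm.
- **Press force:** the first press reached about 72 N at the tool, more than intended. I then turned the cap at about 11–26 N.

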